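Reset the clutch collar of a bench drive

TASK

Change the clutch setting of the bench drive. First bring the speed lever back to upright idle; then draw the stop bolt right out, turn the numbered collar by its spokes until 5 has clicked in at the pointer, and push the bolt fully home again; last, move the lever forward to the slow mark, the middle one of the three. Leave the jar and the block brush that stand between the machines where they are.

Things in the scene. Friction and masses are not known exactly. Their poses are not given: they have to be found in the camera images.
- drive: Bench drive fixed to the table, yaw varies: base plate 150x226x10 mm (y -86 to 140) under a grey housing with its top at z 45 mm. Origin on the table under the collar's axis; z up, -x its front (towards the robot), +y the bolt's side. Behind the collar (+x) a detent box to z 62 mm; under the bolt its guide to z 66, lips 76 mm: keep fingertips above z 68 mm near the collar.
- hub (a point): Middle of the top of the fixed dark hub cap (48 mm across, z 107 mm) inside the collar, on its axis; its white pointer aims at the drive's -x. The numbers 1 to 7 round it on the collar's top are 30 degrees apart.
- collar (a joint): Angle of the clutch collar (steel drum 92 mm across, z 62 to 101 mm) about the drive's z axis, rad, positive counter-clockwise from above. Number at the pointer = 1 + angle / 0.5236: 1 at 0, 5 at 2.094 (counts within 0.12). A spring roller clicks it into each number, pulling in from about 0.2 rad off; passing on takes about 0.25 N m (4 N at a spoke). Starts at 1, 2 or 3; ends just past 1 and 7.
- spoke_a (a point): Centre of the black ball (18 mm across) at the end of spoke a of the collar: 76 mm from the axis, z 78 mm. Each spoke is a level radial rod 12 mm thick, leaving the drum at 46 mm. At collar angle 0 spoke a points along the drive's +x, b and c 120 and 240 degrees counter-clockwise from it. Push the side of any spoke with closed fingers, following it round.
- spoke_b (a point): Ball of spoke b, like spoke a; 120 degrees from the drive's +x at collar angle 0.
- spoke_c (a point): Ball of spoke c, like spoke a; 240 degrees from the drive's +x at collar angle 0. On the way to 5 it runs along the drive's -y side, away from the bolt.
- bolt (a joint): Travel of the stop bolt, m: 0 fully home, 0.036 fully out, sliding level along the drive's +y (away from the collar's axis); stays where left (friction about 2.5 N). Home, its bar (20 mm wide, z 68 to 89 mm) reaches in to 60 mm from the axis, so that no spoke passes and the collar cannot go from 1..3 to 5..7. Right out: over 0.028; fully home: under 0.005.
- bolt_post (a point): Middle of the top of the bolt's upright post, z 140 mm, 80 mm from the collar's axis along the drive's +y when home. Post 18 mm thick, its top 16 mm a black cap 21 mm across. Above z 110 mm nothing stands near it, so closed fingers can push it either way there, even from over the collar.
- quadrant: Stand of the speed lever, fixed to the table left or right of the drive, yaw varies: base plate 130x84x10 mm, two grey cheeks with round tops (radius 45 mm about the hinge, to z 90 mm, 44 mm over both in y). Origin on the table under the hinge; z up, +x forward (away from the robot). White marks on the rims: upright idle, middle slow, foremost full.
- lever_hinge (a point): Hinge of the speed lever, 45 mm above the stand's origin; its axis is the stand's y.
- lever (a joint): Angle of the speed lever, rad: 0 upright (idle mark), positive leaning forward (stand's +x): 0.35 at the middle mark (slow), 0.70 at the foremost (full). Range -0.15 to 0.78. No clicks: friction 0.3 N m (about 3 N at the knob) keeps it where left. Starts between slow and full or just past full. Idle and slow count within 0.09.
- lever_knob (a point): Centre of the lever's black ball knob, 30 mm across, 95 mm from the hinge on a rod 12 mm thick. Push it from in front or behind.
- jar_screws: Bystander, loose: clear screw jar, 66 mm across, 100 mm high, standing at the back edge between the two machines. Origin at the middle of its underside.
- sanding_block: Bystander, loose: wooden block brush, 48x115x38 mm, lying between the two machines, about along the world's x. Origin at the middle of its underside.

How it is judged:
On the way, in this order (a step that is already met when the one before it is completed fails the run):
1. the lever is at upright idle, before the bolt is drawn (value of joint lever between -0.09 and 0.09 rad and value of joint bolt below 0.005 m), for 0.2 s.
2. the stop bolt is right out, the lever idle (value of joint bolt above 0.028 m and value of joint lever between -0.09 and 0.09 rad), for 0.2 s.
3. the collar has clicked in at 5, the lever idle (all of step 2 and value of joint collar between 1.9744 and 2.2144 rad), for 0.2 s.
4. the bolt is fully home, the collar at 5, the lever idle (all of step 1 and value of joint collar between 1.9744 and 2.2144 rad), for 0.2 s.
5. the lever is at the slow mark (value of joint lever between 0.26 and 0.44 rad and value of joint bolt below 0.005 m and value of joint collar between 1.9744 and 2.2144 rad), for 0.2 s.
At the end, for the whole second after the job is handed in: The collar stands at 5 (2.094 rad, within 0.12), the bolt is fully home (under 5 mm), the lever is at the slow mark (0.35 rad, within 0.09), and all are at rest (all of step 5 and velocity of joint collar between -0.03 and 0.03 rad/s and velocity of joint lever between -0.03 and 0.03 rad/s and velocity of joint bolt between -0.03 and 0.03 m/s); the robot touches nothing.
It fails at once if a bystander is moved more than 30 mm (distance of any of jar_screws, sanding_block from where it was at the start of the episode above 0.03 m).
It also fails if it takes over 61 s, if anything falls off the work surface, if the arm or the gripper's body presses on something with over 40 N, if the wrist force passes 120 N, or if a joint passes its speed limit or range.

ROBOT

A 6-joint arm with a two-finger parallel gripper is mounted at the origin on the work surface; the furniture and walls round the work are solid. World frame = base frame: x ahead of the robot, y to its left, z up, the work surface at z = 0. Lengths are in m, angles in rad, forces in N, time in s.
With the tool pointing down it reaches from about 0.375 to 0.75 m from the base axis. Payload 9 kg.
Tool frame: the origin (TCP) lies between the finger pads; the fingertips stand 11 mm ahead of it and the grasp point (between the pads) lies 8 mm behind it; z points along the fingers, y is the line along which they close (so a half turn about z gives the same grasp; the last joint's range is limited). The gripper opens to 85 mm and grips with 20 to 120 N. Pads are 22 mm wide; open, the fingers measure 114 mm over their backs; the gripper's body (76 mm by 85 mm) begins 54 mm behind the grasp point. The pads swing forward as they close: fully open they stand 13 mm farther back than shut.
Start: joints at [-1.486, 0.104, 0.097, 1.564, 0, 1.353], TCP at [0.179, -0.573, 0.211] pointing down, gripper open.
Joint ranges: [-2.99, 2.99], [-0.84, 1.86], [-1.1, 1.16], [-1.84, 2.11], [-1.51, 1.56], [-3.14, 3.14]. Speed limits (rad/s): [2.22, 2.22, 2.57, 3.14, 3.14, 3.14].

INTERFACE

Orientations are given as a rotation vector (axis times angle).
In Python, from rig import manip gives the robot as it stands.
- The arm moves only by the tool drive_tool, never from a script. Its argument "targets" is a list of rows, each a list of 7 numbers: the turn, a rotation vector about the tool's x, y, z in rad, then the shift along the tool's x, y, z in mm, then the finger opening in mm, from 0 to 85.4. A call has 1 to 12 rows; each row is the pose to reach, as a shift and turn from the pose commanded when the call began, along the tool's axes at that moment; what a row does not reach only later rows make up. A row lasts 1/12 s, in which the tool goes at most 41.7 mm and 7.16 degrees, less where a joint would pass 70% of its speed; a pose out of reach is approached as far as the arm can. A call with a gripper value outside its range is refused whole. The fingers move at their own pace and stop on an object; "squeeze" is the grip in N (left out, the last holds). Time passes only in rows, so rows that repeat a pose let the fingers close. It gives the time, the measured TCP pose, the force, the opening and the grip force at its end, in the units of the state.
- manip.state(): the state, without advancing time (a new reading comes with each control period).
- manip.capture(name): name is "scene" or "top" or "wrist"; returns a dict with "img" (384x512x3 uint8, red, green, blue), "mtx" (3x3 intrinsics, pixels), "R" (3x3) and "t" (3): a world point X has camera coordinates R X + t; the wrist camera has in their place "T_tool_cam" (4x4, takes a point from camera to tool coordinates, whose origin is the TCP and whose axes are the flange's). Camera axes: x right, y down, z forward; pixel columns grow to the right and rows downward; lengths in m; the calibration is good to about 2 mm. The wrist camera is an equidistant fisheye: a pixel r from the principal point sees the ray r / f radians off the axis. A picture is of the moment at which its call begins: read the wrist's pose just before it. There is no depth.
- manip.sign_off(): hands the job in; it is judged then, once.
The state is a dict: "t": time; "q": joint angles; "dq": joint speeds; "joint_efforts": joint torques, N m; "tool_pos": TCP position; "tcp_rot": TCP orientation; "wrist_force": force on the tool from outside, world axes, zero at the start; "moment": the same for the moment, N m; "grip_width": opening from 0.0 (shut) to 1.0 (fully open); "gripper_force": force on a finger pad.
Only numpy, scipy, OpenCV 4.12 (cv2) and the standard library are available. Lean on these libraries where they do the work, as an engineer would, in place of code of your own. Each camera call takes 0.05 s, during which the arm holds its last target. There are 200 camera calls.

## Working session

There is one attempt and no reset: what is moved stays moved. The work goes in short steps, Python scripts to look and compute and a tool call to move; the robot and the scene stay as the last step left them, time stands still between calls to the robot, and variables do not carry over. Pictures are saved under pics/ and viewed, at most 10 in all, crops included, and the job is handed in when it is done.

Besides the shell and the picture viewer there is one more tool, called after "Emit:" in YAML: its name, and indented under it one key for each argument. drive_tool: Moves the arm, as the interface text tells. Its arguments: {"type":"object","properties":{"targets":{"type":"array","items":{"type":"array","items":{"type":"number"}}},"squeeze":{"type":"number"}},"required":["targets"]}

```bash
mkdir -p pics; python3 - <<'E'
from rig import manip
import cv2,numpy as np
s=manip.state();print(s['t'],s['tool_pos'],s['tcp_rot'])
for n in("scene","top"):
    c=manip.capture(n);cv2.imwrite(f"pics/{n}0.png",cv2.resize(c["img"][:,:,::-1],(800,600),interpolation=cv2.INTER_CUBIC))
    np.savez(f"{n}0.npz",**c);print(n,c["mtx"].tolist(),(-c["R"].T@c["t"]).tolist(),c["R"].round(3).tolist())
E
```

```text
0.0 [ 0.17888656 -0.57233632  0.21000508] [-3.10433148e+00 -4.73506511e-01 -1.56155907e-04]
scene [[411.3572524228202, 0.0, 251.8492186681014], [0.0, 411.3572524228202, 191.5947816672981], [0.0, 0.0, 1.0]] [0.12190441743260459, 0.8244895064044909, 0.6667595885766391] [[-0.89, -0.457, -0.003], [-0.235, 0.462, -0.855], [0.392, -0.76, -0.518]]
top [[350.2517916889392, 0.0, 261.8827249839831], [0.0, 350.2517916889392, 184.02414701259153], [0.0, 0.0, 1.0]] [0.45909981175716863, 0.0006527433822133827, 0.9427028251519087] [[-0.008, -1.0, -0.015], [-0.995, 0.009, -0.098], [0.098, 0.015, -0.995]]
```

View pics/top0.png

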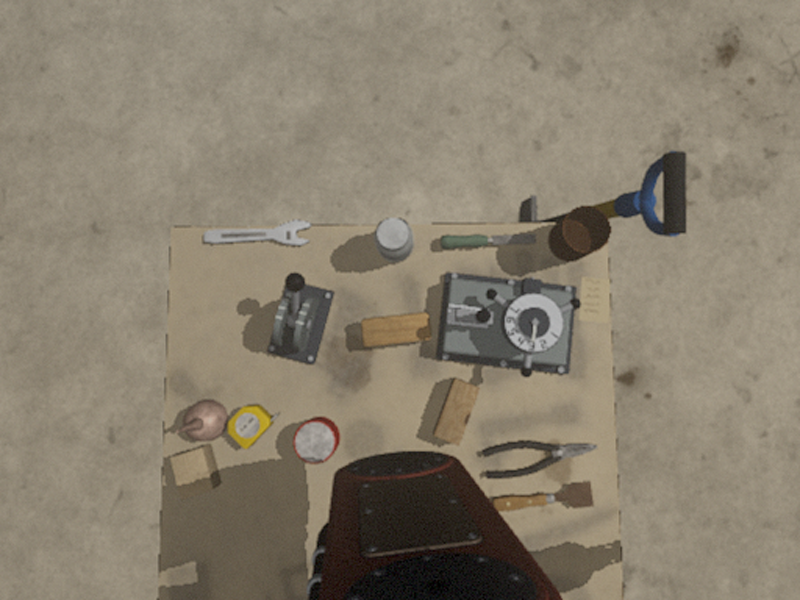

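View pics/scene0.png

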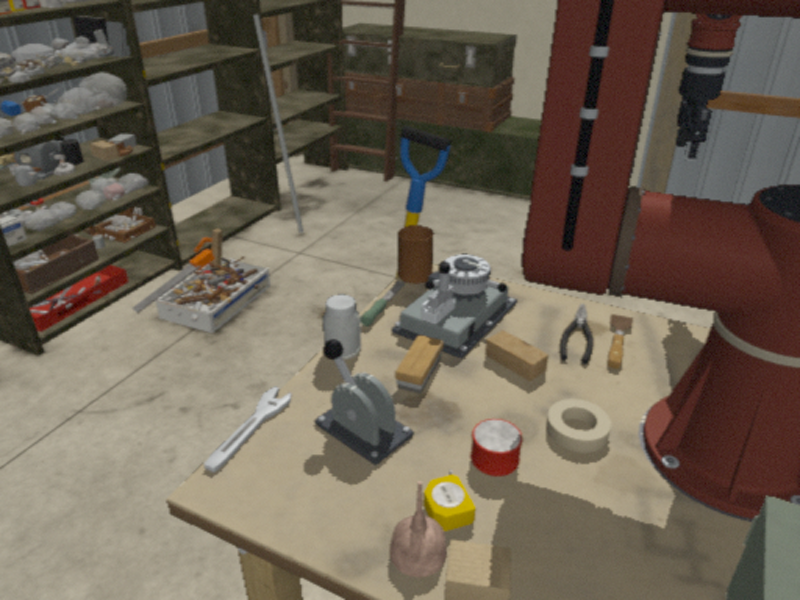

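The top view (800x600 pixels) shows the drive on the right: hub at about (535,322), bolt cap (483,316), balls (491,295), (575,303) and (526,371). The quadrant is on the left, with its knob at (295,282). The jar is at (394,238) and the block brush at (396,330). The scene view shows the lever leaning well forward.

```bash
python3 - <<'E'
import cv2,numpy as np
t=np.load("top0.npz")["img"][:,:,::-1];s=np.load("scene0.npz")["img"][:,:,::-1]
def crop(im,x,y,w,h,k):
    o=cv2.resize(im[y:y+h,x:x+w],None,fx=k,fy=k,interpolation=cv2.INTER_CUBIC)
    for i in range(0,w,10):cv2.putText(o,str(x+i),(i*k,8),0,.3,(0,0,255));cv2.line(o,(i*k,10),(i*k,16),(0,0,255))
    for j in range(0,h,10):cv2.putText(o,str(y+j),(0,j*k+4),0,.3,(0,255,255));cv2.line(o,(22,j*k),(28,j*k),(0,255,255))
    return o
cv2.imwrite("pics/t1.png",np.hstack([crop(t,278,168,96,78,5),crop(t,165,168,60,78,5)]))
cv2.imwrite("pics/s1.png",crop(s,198,160,138,138,4))
E
```

```text
(no output)
```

View pics/t1.png

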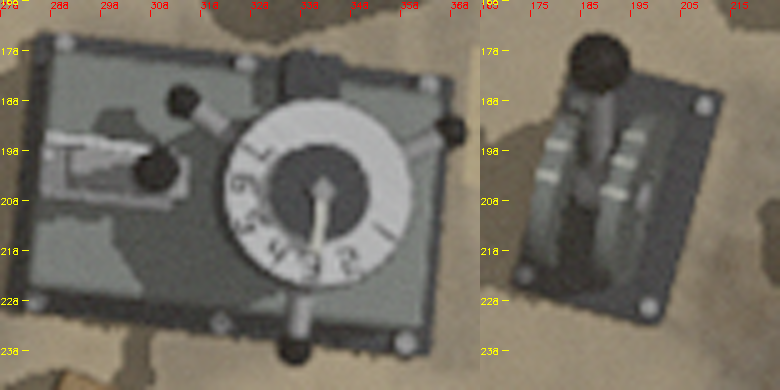

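View pics/s1.png

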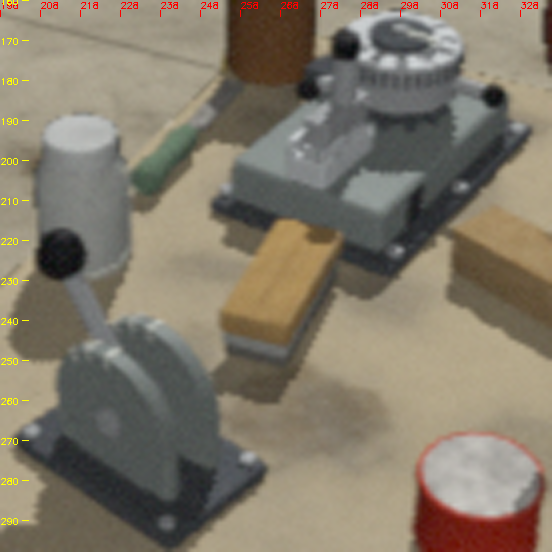

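The collar reads 3. Ball b points at the robot, and the bolt post is on the left. I'll fit both poses now.

```bash
cat > fit.py <<'E'
import numpy as np
from scipy.optimize import least_squares
C={n:dict(np.load(n+"0.npz")) for n in("top","scene")}
def proj(n,X):
    c=C[n];p=c["mtx"]@(c["R"]@X+c["t"]);return p[:2]/p[2]
def world(o,p):
    c,s=np.cos(o[2]),np.sin(o[2]);return np.array([o[0]+c*p[0]-s*p[1],o[1]+s*p[0]+c*p[1],p[2]])
def T(u,v,x0=278,du=0):return np.array([x0+(u-du+.5)/5-.5,168+(v+.5)/5-.5])
def S(u,v):return np.array([198+(u+.5)/4-.5,160+(v+.5)/4-.5])
ba=lambda a:(.076*np.cos(a),.076*np.sin(a),.078)
D=[("top",T(319,193),(0,0,.107)),("top",T(156,172),(0,.080,.134)),
("top",T(40,33),(.075,.14,.01)),("top",T(453,78),(.075,-.086,.01)),("top",T(430,354),(-.075,-.086,.01)),("top",T(10,308),(-.075,.14,.01)),
("scene",S(403,34),(0,0,.107)),("scene",S(346,43),(0,.080,.132)),("scene",S(388,275),(-.075,.14,.01)),("scene",S(213,205),(.075,.14,.01)),("scene",S(530,130),(-.075,-.086,.01))]
balls=[("top",T(183,100),60),("top",T(452,132),300),("top",T(295,350),180),("scene",S(309,89),60),("scene",S(494,97),180)]
def rd(o):
    r=[proj(n,world(o,p))-q for n,q,p in D]+[proj(n,world(o,ba(np.radians(a)+o[3])))-q for n,q,a in balls]
    return np.ravel(r)
d=least_squares(rd,[.6,-.2,0,0],loss="soft_l1");print("drive",d.x.round(4));print(rd(d.x).reshape(-1,2).round(1).tolist())
q=lambda u,v:T(u,v,165,480)
Q=[("top",q(723,93),(.065,-.042,.01)),("top",q(660,325),(-.065,-.042,.01)),("top",q(514,285),(-.065,.042,.01)),
("scene",S(18,442),(.065,.042,.01)),("scene",S(267,467),(-.065,-.042,.01)),("scene",S(173,548),(-.065,.042,.01))]
kn=[("top",q(600,62)),("scene",S(61,254))]
def rq(o):
    k=(.095*np.sin(o[3]),0,.045+.095*np.cos(o[3]))
    return np.ravel([proj(n,world(o,p))-u for n,u,p in Q]+[proj(n,world(o,k))-u for n,u in kn])
e=least_squares(rq,[.6,.2,0,.6],loss="soft_l1");print("quad",e.x.round(4));print(rq(e.x).reshape(-1,2).round(1).tolist())
np.savez("pose.npz",d=d.x,q=e.x)
def back(u,v,z):
    c=C["top"];p=np.linalg.solve(c["mtx"]@c["R"],[u,v,1]);o=-c["R"].T@c["t"];return (o+p*(z-o[2])/p[2]).round(3)
for nm,u,v,z in(("jar",394,230,.1),("blk",363,332,.038),("blk",430,325,.038)):print(nm,back(u/1.5625,v/1.5625,z))
E
python3 fit.py
```

```text
drive [ 0.4872 -0.1761 -0.1196 -0.0043]
[[0.3, -0.1], [0.6, -0.2], [-1.3, -0.5], [0.6, -0.2], [0.5, 1.1], [-1.2, 0.6], [-0.5, -0.5], [0.2, 0.5], [0.8, -1.4], [-1.4, -1.2], [0.8, -1.2], [-0.2, 0.5], [-0.7, 0.2], [-0.4, -0.1], [-0.3, 0.1], [-0.4, -0.3]]
quad [ 0.4943  0.202  -0.2575  0.6671]
[[0.0, 0.0], [-0.1, 1.0], [-1.3, 1.1], [-1.9, -2.1], [1.0, -1.3], [-0.5, -1.7], [-0.2, 0.2], [-0.3, 0.3]]
jar [0.633 0.036 0.1  ]
blk [0.475 0.091 0.038]
blk [ 0.486 -0.02   0.038]
```

```bash
cat > h.py <<'E'
import numpy as np
from scipy.spatial.transform import Rotation as R
from rig import manip
P=np.load("pose.npz");fr={"d":P["d"],"q":P["q"],"w":np.zeros(3)}
def rows(f,pts):
    """pts: (x,y,z mm in frame f, tool-x yaw rad in frame)."""
    s=manip.state();R0=R.from_rotvec(s["tcp_rot"]);p0=np.array(s["tool_pos"]);o=fr[f]
    M=R0.as_matrix()
    for x,y,z,a in pts:
        c,n=np.cos(o[2]),np.sin(o[2]);w=np.array([o[0]+(c*x-n*y)/1e3,o[1]+(n*x+c*y)/1e3,z/1e3])
        Rt=R.from_euler("z",a+o[2])*R.from_euler("x",np.pi)
        print((R0.inv()*Rt).as_rotvec().round(3).tolist(),((M.T@(w-p0))*1e3).round(1).tolist())
def where(f):
    s=manip.state();o=fr[f];d=np.array(s["tool_pos"])[:2]-o[:2];c,n=np.cos(o[2]),np.sin(o[2])
    print("t",round(s["t"],2),f,(np.array([c*d[0]+n*d[1],-n*d[0]+c*d[1],s["tool_pos"][2]])*1e3).round(1),"F",np.round(s["wrist_force"],1),"q6",round(s["q"][5],2))
E
python3 -c "
from h import *
rows('q',[(115,0,200,1.571),(115,0,121,1.571)])"
```

```text
[-0.001, -0.001, -1.011] [629.4, -584.0, 10.9]
[-0.001, -0.001, -1.011] [629.4, -583.9, 89.9]
```

Emit:
drive_tool:
  targets:
    - [0, 0, -1.01, 629, -584, 0, 0]
    - [0, 0, -1.01, 629, -584, 0, 0]
    - [0, 0, -1.01, 629, -584, 0, 0]
    - [0, 0, -1.01, 629, -584, 0, 0]
    - [0, 0, -1.01, 629, -584, 0, 0]
    - [0, 0, -1.01, 629, -584, 0, 0]
    - [0, 0, -1.01, 629, -584, 0, 0]
    - [0, 0, -1.01, 629, -584, 0, 0]
    - [0, 0, -1.01, 629, -584, 0, 0]
    - [0, 0, -1.01, 629, -584, 0, 0]
    - [0, 0, -1.01, 629, -584, 0, 0]
    - [0, 0, -1.01, 629, -584, 0, 0]

```text
t: 1.1
tool_pos: [0.4277, -0.1367, 0.2107]
tcp_rot: [2.489, 1.917, -0.0]
wrist_force: [0.3, -0.6, -0.4]
grip_width: 0.001
gripper_force: 0.0
```

```bash
python3 -c "
from h import *
where('q');rows('q',[(115,0,200,1.571),(115,0,121,1.571)])"
```

```text
t 1.1 q [  21.8 -344.5  210.7] F [ 0.3 -0.6 -0.4] q6 1.23
[0.0, 0.0, -0.001] [344.5, 92.9, 10.7]
[0.0, 0.0, -0.001] [344.5, 92.9, 89.7]
```

Emit:
drive_tool:
  targets:
    - [0, 0, 0, 344, 93, 11, 0]
    - [0, 0, 0, 344, 93, 11, 0]
    - [0, 0, 0, 344, 93, 11, 0]
    - [0, 0, 0, 344, 93, 11, 0]
    - [0, 0, 0, 344, 93, 11, 0]
    - [0, 0, 0, 344, 93, 11, 0]
    - [0, 0, 0, 344, 93, 11, 0]
    - [0, 0, 0, 344, 93, 11, 0]
    - [0, 0, 0, 344, 93, 11, 0]
    - [0, 0, 0, 344, 93, 50, 0]
    - [0, 0, 0, 344, 93, 90, 0]
    - [0, 0, 0, 344, 93, 90, 0]

```text
t: 2.1
tool_pos: [0.5998, 0.1704, 0.1113]
tcp_rot: [-2.482, -1.914, 0.017]
wrist_force: [-1.8, 0.1, -3.3]
grip_width: -0.0
gripper_force: 0.0
```

```bash
python3 -c "
from h import *
where('q');rows('q',[(29.3,0,121,1.571)])"
```

```text
t 2.1 q [110.1  -3.7 111.3] F [-1.8  0.1 -3.3] q6 1.9
[-0.012, 0.004, 0.0] [3.7, -80.9, -8.7]
```

Emit:
drive_tool:
  targets:
    - [0, 0, 0, 0, 0, 0, 0]
    - [0, 0, 0, 0, -15, 0, 0]
    - [0, 0, 0, 0, -25, 0, 0]
    - [0, 0, 0, 0, -35, 0, 0]
    - [0, 0, 0, 0, -45, 0, 0]
    - [0, 0, 0, 0, -55, 0, 0]
    - [0, 0, 0, 0, -65, 0, 0]
    - [0, 0, 0, 0, -73, 0, 0]
    - [0, 0, 0, 0, -80, 0, 0]
    - [0, 0, 0, 0, -86, 0, 0]
    - [0, 0, 0, 0, -86, 0, 0]
    - [0, 0, 0, 0, -86, 0, 0]

```text
t: 3.1
tool_pos: [0.522, 0.1921, 0.1214]
tcp_rot: [2.488, 1.917, 0.001]
wrist_force: [-0.3, 0.2, 0.2]
grip_width: -0.002
gripper_force: 0.0
```

```bash
python3 - <<'E'
from h import *
import cv2
where('q')
s=manip.capture("scene")["img"][:,:,::-1];t=manip.capture("top")["img"][:,:,::-1]
cv2.imwrite("pics/b.png",np.hstack([cv2.resize(s[195:305,190:290],None,fx=4,fy=4,interpolation=2),cv2.resize(t[155:265,150:250],None,fx=4,fy=4,interpolation=2)]))
E
```

```text
t 3.1 q [ 29.3  -2.5 121.4] F [-0.3  0.2  0.2] q6 1.95
```

View pics/b.png

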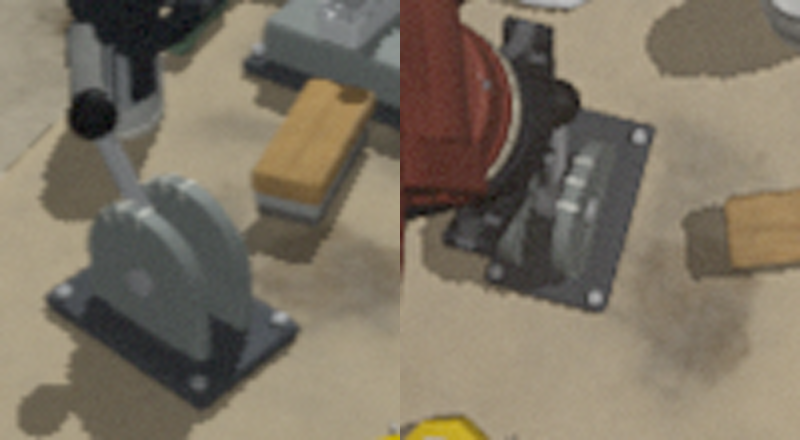

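The picture shows the lever unmoved, with its knob at scene pixel (213,223). I'll project the TCP into both cameras to see where the fingers really are.

```bash
python3 - <<'E' | tail -8
from fit import *
from h import *
s=manip.state();print(s['tool_pos'],s['t'],np.round(s['wrist_force'],1))
p=np.array(s['tool_pos'])
for n in C:
  for dz in(-.011,0,.1): print(n,dz,proj(n,p+[0,0,dz]).round(1))
E
```

```text
blk [ 0.486 -0.02   0.038]
[0.52211378 0.19193977 0.12090639] 3.2 [ 0.1 -0.1  0.1]
top -0.011 [187.1 192.7]
top 0 [186.  192.4]
top 0.1 [174.9 188.8]
scene -0.011 [222.7 231.5]
scene 0 [222.5 227.5]
scene 0.1 [220.6 189.2]
```

```bash
python3 - <<'E'
from h import *
import cv2
print(manip.state()["grip_width"])
w=manip.capture("wrist");print(w["T_tool_cam"].round(3).tolist(),w["mtx"].tolist())
s=manip.capture("scene")["img"][:,:,::-1]
cv2.imwrite("pics/c.png",np.hstack([w["img"][:,:,::-1][::1],cv2.resize(s[135:255,178:253],(240,384),interpolation=2)]))
E
```

```text
-0.0013122571785132067
[[-0.0, -0.961, -0.277, 0.072], [1.0, -0.001, 0.001, -0.0], [-0.001, -0.277, 0.961, -0.163], [0.0, 0.0, 0.0, 1.0]] [[297.3186396354542, 0.0, 252.90146579946375], [0.0, 297.3186396354542, 194.28275964485937], [0.0, 0.0, 1.0]]
```

View pics/c.png

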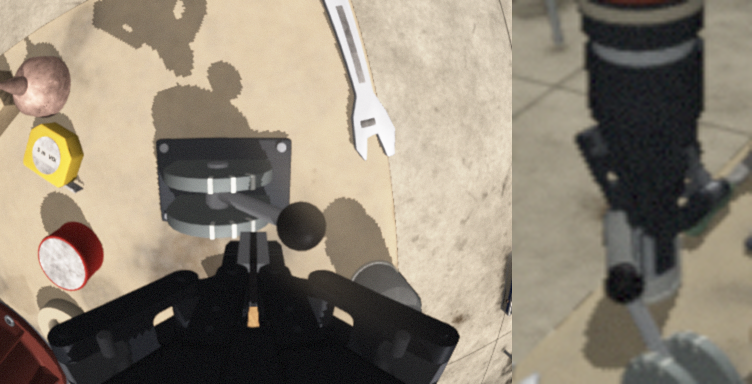

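The fingers are shut, but they now stand behind the knob (about 30 mm to the robot's side of it), and the lever hasn't moved. I'll go back in front, approach lower, and push in small steps while reading the force.

Emit:
drive_tool:
  targets:
    - [0, 0, 0, 3, -15, -40, 0]
    - [0, 0, 0, 3, -15, -60, 0]
    - [0, 0, 0, 3, -15, -60, 0]
    - [0, 0, 0, 3, 30, -60, 0]
    - [0, 0, 0, 3, 65, -60, 0]
    - [0, 0, 0, 3, 86, -60, 0]
    - [0, 0, 0, 3, 86, -60, 0]
    - [0, 0, 0, 3, 86, -30, 0]
    - [0, 0, 0, 3, 86, 0, 0]
    - [0, 0, 0, 3, 86, 10, 0]
    - [0, 0, 0, 3, 86, 10, 0]
    - [0, 0, 0, 3, 86, 10, 0]

```text
t: 4.3
tool_pos: [0.6053, 0.1731, 0.1111]
tcp_rot: [-2.488, -1.917, 0.001]
wrist_force: [-0.0, -0.4, 0.0]
grip_width: 0.0
gripper_force: 0.0
```

```bash
cat >> h.py <<'E'
import cv2
def knob():
    """lever angle, from the black ball's blob in the scene picture"""
    c=manip.capture("scene");o=fr["q"];m=(c["img"].max(2)<45).astype(np.uint8);best=[]
    for a in np.arange(-.15,.8,.01):
        r=.095*np.sin(a);X=np.array([o[0]+r*np.cos(o[2]),o[1]+r*np.sin(o[2]),.045+.095*np.cos(a)])
        p=c["R"]@X+c["t"];k=np.zeros_like(m);u=c["mtx"]@p/p[2]
        cv2.circle(k,(int(round(u[0]*16)),int(round(u[1]*16))),int(.015*c["mtx"][0,0]/p[2]*16),1,-1,shift=4)
        k2=cv2.dilate(k,np.ones((5,5)))-k
        best.append((round(m[k>0].mean()-m[k2>0].mean(),2),round(a,2)))
    print("lever",sorted(best)[-4:])
E
python3 -c "
from h import *
where('q');knob();where('q')"
```

```text
t 4.3 q [114.6   0.4 111.1] F [-0.  -0.4  0. ] q6 1.9
lever [(np.float64(0.66), np.float64(0.72)), (np.float64(0.67), np.float64(0.65)), (np.float64(0.67), np.float64(0.68)), (np.float64(0.7), np.float64(0.64))]
t 4.35 q [115.5   0.6 112.4] F [ 0.3 -0.4  0.1] q6 1.9
```

Emit:
drive_tool:
  targets:
    - [0, 0, 0, 0, -10, 0, 0]
    - [0, 0, 0, 0, -20, 0, 0]
    - [0, 0, 0, 0, -30, 0, 0]
    - [0, 0, 0, 0, -38, 0, 0]
    - [0, 0, 0, 0, -38, 0, 0]

```text
t: 4.77
tool_pos: [0.5688, 0.1834, 0.1128]
tcp_rot: [2.487, 1.918, 0.003]
wrist_force: [0.0, -0.7, 0.6]
grip_width: 0.001
gripper_force: 0.0
```

```bash
python3 -c "
from h import *
where('q');knob()
w=manip.capture('wrist');s=manip.capture('scene')['img'][:,:,::-1]
cv2.imwrite('pics/d.png',np.hstack([w['img'][:,:,::-1],cv2.resize(s[165:255,178:238],(256,384),interpolation=2)]))"
```

```text
t 4.77 q [ 76.8   1.  112.8] F [ 0.  -0.7  0.6] q6 1.92
lever [(np.float64(0.67), np.float64(0.68)), (np.float64(0.68), np.float64(0.6)), (np.float64(0.68), np.float64(0.61)), (np.float64(0.7), np.float64(0.64))]
```

View pics/d.png

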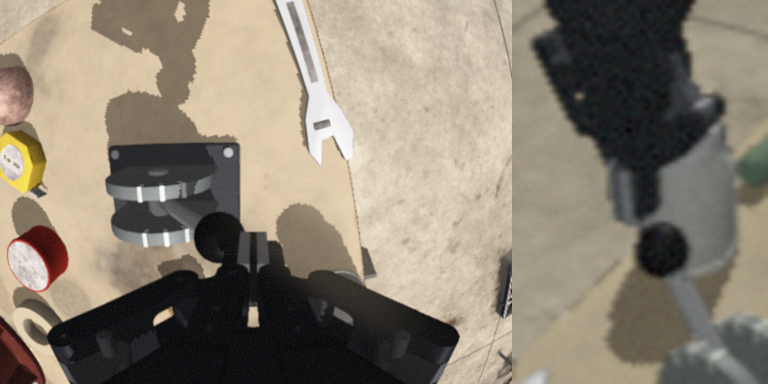

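The wrist and scene views agree that the shut fingertips end higher than I assumed: scene tip at about (206,217), wrist tip edge at row 232. That explains how they passed over the knob. I'll work out the tip height.

```bash
python3 - <<'E' | tail -12
from fit import *
from h import *
s=manip.state();p=np.array(s['tool_pos']);print(p)
for dz in(-.011,0,.011,.02,.03,.04): print(dz,proj("scene",p+[0,0,dz]).round(1))
w=manip.capture("wrist");T=np.linalg.inv(w["T_tool_cam"])
for z in(.011,0,-.01,-.02,-.03):
    q=(T@[.011,0,z,1])[:3];r=np.hypot(*q[:2]);k=np.arctan2(r,q[2])*w["mtx"][0,0]/r;print(z,(q[:2]*k+w["mtx"][:2,2]).round(0))
E
```

```text
[0.56972067 0.18273948 0.11171262]
-0.011 [207.2 227. ]
0 [206.9 223.1]
0.011 [206.6 219.2]
0.02 [206.4 216. ]
0.03 [206.1 212.3]
0.04 [205.9 208.7]
0.011 [253. 211.]
0 [253. 217.]
-0.01 [253. 223.]
-0.02 [254. 230.]
-0.03 [254. 238.]
```

Emit:
drive_tool:
  targets:
    - [0, 0, 0, 0, 25, 0, 0]
    - [0, 0, 0, 0, 30, 0, 0]
    - [0, 0, 0, 0, 30, 20, 0]
    - [0, 0, 0, 0, 30, 20, 0]
    - [0, 0, 0, 0, 18, 20, 0]
    - [0, 0, 0, 0, 8, 20, 0]
    - [0, 0, 0, 0, -2, 20, 0]
    - [0, 0, 0, 0, -12, 20, 0]
    - [0, 0, 0, 0, -22, 20, 0]
    - [0, 0, 0, 0, -32, 20, 0]
    - [0, 0, 0, 0, -40, 20, 0]
    - [0, 0, 0, 0, -40, 20, 0]

```text
t: 5.97
tool_pos: [0.5311, 0.1932, 0.093]
tcp_rot: [2.487, 1.916, 0.005]
wrist_force: [2.1, -1.0, 2.0]
grip_width: -0.0
gripper_force: 1.3
```

```bash
python3 -c "
from h import *
where('q');knob()"
```

```text
t 5.97 q [37.8  0.8 93. ] F [ 2.1 -1.   2. ] q6 1.95
lever [(np.float64(0.62), np.float64(0.16)), (np.float64(0.66), np.float64(0.13)), (np.float64(0.68), np.float64(0.14)), (np.float64(0.68), np.float64(0.15))]
```

Emit:
drive_tool:
  targets:
    - [0, 0, 0, 0, -7, 0, 0]
    - [0, 0, 0, 0, -13, 0, 0]
    - [0, 0, 0, 0, -13, 0, 0]

```text
t: 6.27
tool_pos: [0.5173, 0.1964, 0.091]
tcp_rot: [2.489, 1.917, -0.0]
wrist_force: [1.6, -0.9, 0.6]
grip_width: -0.002
gripper_force: 0.8
```

```bash
python3 -c "
from h import *
where('q');knob()
w=manip.capture('wrist');c=manip.capture('scene')['img'][:,:,::-1]
cv2.imwrite('pics/e.png',np.hstack([w['img'][:,:,::-1],cv2.resize(c[165:285,188:268],(256,384),interpolation=2)]))"
```

```text
t 6.27 q [23.7  0.4 91. ] F [ 1.6 -0.9  0.6] q6 1.96
lever [(np.float64(0.59), np.float64(0.01)), (np.float64(0.6), np.float64(0.0)), (np.float64(0.61), np.float64(-0.02)), (np.float64(0.61), np.float64(-0.01))]
```

View pics/e.png

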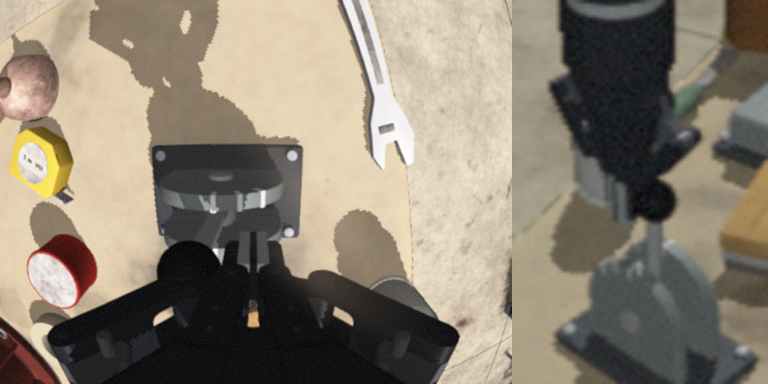

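The lever stands upright, with the knob beside the finger. Next is the bolt.

```bash
python3 -c "
from h import *
rows('q',[(50,0,91,1.571),(50,0,150,1.571)]);rows('d',[(0,35,150,1.571),(0,35,100,1.571)])"
```

```text
[-0.001, 0.0, -0.001] [-0.4, 26.3, -0.5]
[-0.001, 0.0, -0.001] [-0.4, 26.2, -59.5]
[-0.001, 0.0, -0.138] [-333.2, 60.9, -59.5]
[-0.001, 0.0, -0.138] [-333.2, 61.0, -9.5]
```

Emit:
drive_tool:
  targets:
    - [0, 0, 0, 0, 25, 0, 0]
    - [0, 0, 0, 0, 26, -35, 0]
    - [0, 0, 0, 0, 26, -70, 0]
    - [0, 0, -0.138, -333, 61, -70, 0]
    - [0, 0, -0.138, -333, 61, -70, 0]
    - [0, 0, -0.138, -333, 61, -70, 0]
    - [0, 0, -0.138, -333, 61, -70, 0]
    - [0, 0, -0.138, -333, 61, -70, 0]
    - [0, 0, -0.138, -333, 61, -70, 0]
    - [0, 0, -0.138, -333, 61, -70, 0]
    - [0, 0, -0.138, -333, 61, -70, 0]
    - [0, 0, -0.138, -333, 61, -70, 0]

```text
t: 7.42
tool_pos: [0.4901, -0.1467, 0.1599]
tcp_rot: [-2.355, -2.078, 0.003]
wrist_force: [-0.1, 0.6, 0.2]
grip_width: 0.004
gripper_force: 0.0
```

Emit:
drive_tool:
  targets:
    - [0, 0, 0, 0, 0, 0, 0]
    - [0, 0, 0, 0, 0, 0, 0]
    - [0, 0, 0, 0, 0, 0, 0]

```text
t: 7.67
tool_pos: [0.4917, -0.14, 0.1604]
tcp_rot: [-2.348, -2.085, 0.0]
wrist_force: [-0.0, -0.1, 0.4]
grip_width: 0.0
gripper_force: 0.0
```

```bash
python3 -c "
from h import *
where('d');knob();rows('d',[(0,35,150,1.571),(0,35,100,1.571)])"
```

```text
t 7.67 d [1.000e-01 3.640e+01 1.604e+02] F [-0.  -0.1  0.4] q6 1.16
lever [(np.float64(0.63), np.float64(-0.05)), (np.float64(0.63), np.float64(-0.03)), (np.float64(0.63), np.float64(-0.02)), (np.float64(0.66), np.float64(-0.04))]
[-0.001, -0.001, 0.001] [-1.6, -0.2, 10.5]
[-0.001, -0.001, 0.001] [-1.7, -0.2, 60.5]
```

Emit:
drive_tool:
  targets:
    - [0, 0, 0, 0, 0, 35, 0]
    - [0, 0, 0, 0, 0, 60, 0]
    - [0, 0, 0, 0, 0, 60, 0]
    - [0, 0, 0, 10, 0, 60, 0]
    - [0, 0, 0, 20, 0, 60, 0]
    - [0, 0, 0, 28, 0, 60, 0]
    - [0, 0, 0, 34, 0, 60, 0]
    - [0, 0, 0, 40, 0, 60, 0]
    - [0, 0, 0, 46, 0, 60, 0]
    - [0, 0, 0, 51, 0, 60, 0]
    - [0, 0, 0, 54, 0, 60, 0]
    - [0, 0, 0, 54, 0, 60, 0]

```text
t: 8.72
tool_pos: [0.4983, -0.0869, 0.1008]
tcp_rot: [-2.35, -2.085, -0.001]
wrist_force: [0.0, -0.2, 0.0]
grip_width: -0.001
gripper_force: 0.0
```

```bash
python3 -c "
from h import *
where('d')
c=manip.capture('scene')['img'][:,:,::-1];w=manip.capture('wrist')['img'][:,:,::-1]
cv2.imwrite('pics/f.png',np.hstack([cv2.resize(c[130:240,240:340],(400,440),interpolation=2),cv2.resize(w,(400,440))]))"
```

```text
t 8.72 d [  0.4  89.9 100.8] F [ 0.  -0.2  0. ] q6 1.26
```

View pics/f.png

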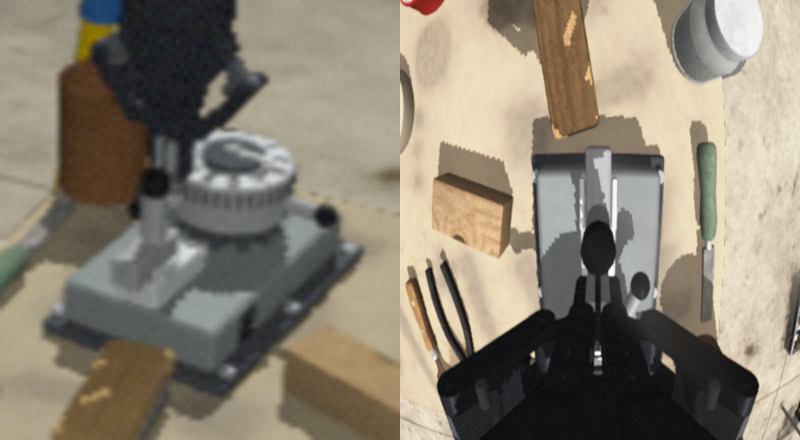

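The bolt cap is at about scene pixel (279,175), and was at (284,170) before, so the bolt has moved out. I'll measure it numerically from here on.

```bash
cat >> h.py <<'E'
def score(c,m,X,rad,up=0):
    p=c["R"]@X+c["t"];k=np.zeros_like(m);u=c["mtx"]@p/p[2]
    cv2.circle(k,(int(round(u[0]*16)),int(round(u[1]*16))),int(rad*c["mtx"][0,0]/p[2]*16),1,-1,shift=4)
    k2=cv2.dilate(k,np.ones((5,5)))-k
    return m[k>0].mean()-m[k2>0].mean()
def dw(x,y,z):
    o=fr["d"];c,n=np.cos(o[2]),np.sin(o[2]);return np.array([o[0]+c*x-n*y,o[1]+n*x+c*y,z])
def bolt(cam="scene"):
    c=manip.capture(cam);m=(c["img"].max(2)<45).astype(np.uint8)
    b=sorted((round(float(score(c,m,dw(0,.08+t,.132),.0105)),2),round(float(t),3)) for t in np.arange(-.006,.042,.001));print("bolt",cam,b[-4:])
def collar():
    for cam in("scene","top"):
        c=manip.capture(cam);m=(c["img"].max(2)<45).astype(np.uint8)
        for nm,a0 in(("a",0),("b",120),("c",240)):
            f=lambda a:dw(.076*np.cos(a),.076*np.sin(a),.078)
            b=sorted((round(float(score(c,m,f(np.radians(a0)+q),.009)),2),round(float(q),2)) for q in np.arange(.9,2.3,.02));print(cam,nm,b[-3:])
E
python3 -c "
from h import *
bolt();bolt('top')
class F: capture=staticmethod(lambda n:dict(np.load(n+'0.npz')))
import h;h.manip=F;print('start');bolt();bolt('top');collar()"
```

```text
bolt scene [(0.69, 0.033), (0.69, 0.034), (0.71, 0.03), (0.81, 0.031)]
bolt top [(0.0, 0.038), (0.0, 0.039), (0.0, 0.04), (0.0, 0.041)]
start
bolt scene [(0.41, 0.002), (0.41, 0.008), (0.41, 0.01), (0.42, 0.004)]
bolt top [(0.11, 0.003), (0.11, 0.005), (0.11, 0.006), (0.11, 0.007)]
scene a [(0.43, 1.1), (0.44, 0.96), (0.46, 1.02)]
scene b [(0.4, 1.02), (0.43, 1.04), (0.43, 1.12)]
scene c [(0.0, 2.24), (0.0, 2.26), (0.0, 2.28)]
top a [(0.19, 1.1), (0.2, 1.0), (0.2, 1.04)]
top b [(0.08, 0.98), (0.08, 1.02), (0.08, 1.08)]
top c [(0.04, 1.18), (0.04, 1.2), (0.04, 1.22)]
```

Emit:
drive_tool:
  targets:
    - [0, 0, 0, 2, 0, 0, 0]
    - [0, 0, 0, 3, 0, 0, 0]
    - [0, 0, 0, 3, 0, 0, 0]
    - [0, 0, 0, -5, 0, 0, 0]
    - [0, 0, 0, -10, 0, -30, 0]
    - [0, 0, 0, -27, -36, -30, 0]
    - [0, 0, 0, -45, -72, -30, 0]
    - [0, 0, 0, -45, -72, -30, 0]
    - [0, 0, 0, -45, -72, 10, 0]
    - [0, 0, 0, -45, -72, 35, 0]
    - [0, 0, 0, -45, -72, 43, 0]
    - [0, 0, 0, -45, -72, 43, 0]

```text
t: 9.92
tool_pos: [0.4199, -0.123, 0.0559]
tcp_rot: [-2.348, -2.082, 0.001]
wrist_force: [0.4, -0.0, -0.9]
grip_width: -0.002
gripper_force: 0.0
```

```bash
python3 -c "
from h import *
where('d');bolt();bolt('top');collar();knob()
pts=[]
for k in np.linspace(0,1.02,10):
    t=np.pi+k;e=np.array([np.cos(t),np.sin(t)]);p=72*e-20*np.array([-e[1],e[0]]);pts.append((*p,57,1.571+k))
rows('d',pts)"
```

```text
t 9.92 d [-73.2  44.7  55.9] F [ 0.4 -0.  -0.9] q6 1.11
bolt scene [(0.4, 0.035), (0.42, 0.036), (0.43, 0.034), (0.44, 0.031)]
bolt top [(0.01, 0.033), (0.01, 0.034), (0.01, 0.035), (0.01, 0.036)]
scene a [(0.02, 1.14), (0.03, 1.12), (0.04, 1.1)]
scene b [(0.49, 0.92), (0.49, 0.96), (0.53, 0.94)]
scene c [(0.21, 0.92), (0.28, 0.94), (0.33, 0.9)]
top a [(0.08, 1.12), (0.08, 1.14), (0.09, 2.28)]
top b [(0.05, 0.94), (0.09, 0.9), (0.09, 0.92)]
top c [(0.0, 2.24), (0.0, 2.26), (0.0, 2.28)]
lever [(np.float64(0.61), np.float64(-0.02)), (np.float64(0.61), np.float64(-0.01)), (np.float64(0.62), np.float64(-0.07)), (np.float64(0.64), np.float64(-0.04))]
[0.002, 0.001, -0.0] [-23.7, -1.5, 2.6]
[0.002, 0.001, -0.114] [-31.9, -3.3, 2.6]
[0.002, 0.001, -0.227] [-40.4, -4.1, 2.6]
[0.002, 0.001, -0.34] [-48.8, -4.0, 2.6]
[0.002, 0.002, -0.454] [-57.2, -3.0, 2.6]
[0.002, 0.002, -0.567] [-65.5, -0.9, 2.6]
[0.002, 0.002, -0.68] [-73.4, 2.0, 2.6]
[0.002, 0.002, -0.794] [-81.0, 5.8, 2.6]
[0.002, 0.002, -0.907] [-88.0, 10.4, 2.7]
[0.001, 0.002, -1.02] [-94.6, 15.8, 2.7]
```

Emit:
drive_tool:
  targets:
    - [0, 0, 0, -12, 0, 0, 0]
    - [0, 0, 0, -23, 0, 0, 0]
    - [0, 0, -0.114, -32, -2, 0, 0]
    - [0, 0, -0.227, -40, -3, 0, 0]
    - [0, 0, -0.34, -49, -3, 0, 0]
    - [0, 0, -0.454, -57, -2, 0, 0]
    - [0, 0, -0.567, -65, 0, 0, 0]
    - [0, 0, -0.68, -73, 3, 0, 0]
    - [0, 0, -0.794, -81, 6, 0, 0]
    - [0, 0, -0.907, -88, 11, 0, 0]
    - [0, 0, -1.02, -94, 16, 0, 0]
    - [0, 0, -1.02, -94, 16, 0, 0]

```text
t: 11.17
tool_pos: [0.4267, -0.2208, 0.0586]
tcp_rot: [1.027, 2.967, -0.001]
wrist_force: [0.4, 1.1, 0.1]
grip_width: 0.003
gripper_force: 0.0
```

```bash
python3 -c "
from h import *
where('d');collar();where('d')"
```

```text
t 11.17 d [-54.7 -51.6  58.6] F [0.4 1.1 0.1] q6 -0.08
scene a [(0.56, 2.06), (0.57, 2.1), (0.59, 2.08)]
scene b [(0.19, 2.1), (0.21, 2.12), (0.21, 2.14)]
scene c [(0.28, 2.18), (0.31, 2.06), (0.32, 2.08)]
top a [(0.08, 2.16), (0.08, 2.18), (0.08, 2.2)]
top b [(0.16, 2.1), (0.17, 1.8), (0.18, 1.76)]
top c [(0.12, 2.08), (0.12, 2.1), (0.12, 2.12)]
t 11.27 d [-55.6 -50.2  58.2] F [-0.4  0.5 -0.6] q6 -0.07
```

Emit:
drive_tool:
  targets:
    - [0, 0, 0, 12, 0, 0, 0]
    - [0, 0, 0, 15, -10, -30, 0]
    - [0, 0, 0, 15, -10, -70, 0]
    - [0, 0, 0, 15, -10, -102, 0]
    - [0, 0, 0, 15, -10, -102, 0]

```text
t: 11.68
tool_pos: [0.4098, -0.2193, 0.1668]
tcp_rot: [1.037, 2.957, -0.006]
wrist_force: [-0.1, -0.8, 0.8]
grip_width: -0.002
gripper_force: 0.0
```

```bash
python3 -c "
from h import *
where('d');collar();bolt();rows('d',[(-40,145,160,1.571),(0,150,160,1.571),(0,150,100,1.571)])"
```

```text
t 11.68 d [-71.6 -52.1 166.8] F [-0.1 -0.8  0.8] q6 -0.1
scene a [(0.5, 2.06), (0.55, 2.1), (0.56, 2.08)]
scene b [(0.12, 2.06), (0.12, 2.12), (0.12, 2.14)]
scene c [(0.27, 2.16), (0.3, 2.06), (0.31, 2.08)]
top a [(0.12, 2.04), (0.12, 2.06), (0.12, 2.1)]
top b [(0.06, 1.84), (0.06, 1.86), (0.06, 1.88)]
top c [(0.12, 2.08), (0.12, 2.1), (0.12, 2.12)]
bolt scene [(0.44, 0.031), (0.44, 0.037), (0.45, 0.034), (0.46, 0.036)]
[0.0, 0.001, 1.017] [74.0, 183.9, -0.1]
[0.0, 0.001, 1.017] [42.6, 209.2, -0.1]
[0.0, 0.001, 1.017] [42.6, 209.2, 59.9]
```

Emit:
drive_tool:
  targets:
    - [0, 0, 1.017, 43, 209, 0, 0]
    - [0, 0, 1.017, 43, 209, 0, 0]
    - [0, 0, 1.017, 43, 209, 0, 0]
    - [0, 0, 1.017, 43, 209, 0, 0]
    - [0, 0, 1.017, 43, 209, 0, 0]
    - [0, 0, 1.017, 43, 209, 0, 0]
    - [0, 0, 1.017, 43, 209, 0, 0]
    - [0, 0, 1.017, 43, 209, 0, 0]
    - [0, 0, 1.017, 43, 209, 0, 0]
    - [0, 0, 1.017, 43, 209, 30, 0]
    - [0, 0, 1.017, 43, 209, 60, 0]
    - [0, 0, 1.017, 43, 209, 60, 0]

```text
t: 12.83
tool_pos: [0.4999, -0.0255, 0.0928]
tcp_rot: [-2.342, -2.08, 0.008]
wrist_force: [-1.3, 0.2, -0.8]
grip_width: -0.001
gripper_force: 0.0
```

```bash
python3 -c "
from h import *
manip.capture('top');where('d');rows('d',[(0,102,100,1.571)])"
```

```text
t 12.88 d [ -4.3 150.8  95.8] F [ 0.7 -0.1 -0.1] q6 1.38
[-0.008, -0.001, 0.001] [-48.8, 4.2, -4.3]
```

Emit:
drive_tool:
  targets:
    - [0, 0, 0, 0, 1, 0, 0]
    - [0, 0, 0, -8, 1, 0, 0]
    - [0, 0, 0, -15, 1, 0, 0]
    - [0, 0, 0, -21, 1, 0, 0]
    - [0, 0, 0, -27, 1, 0, 0]
    - [0, 0, 0, -33, 1, 0, 0]
    - [0, 0, 0, -39, 1, 0, 0]
    - [0, 0, 0, -44, 1, 0, 0]
    - [0, 0, 0, -47, 1, 0, 0]
    - [0, 0, 0, -49, 1, 0, 0]
    - [0, 0, 0, -49, 1, 0, 0]

```text
t: 13.8
tool_pos: [0.4996, -0.0749, 0.0999]
tcp_rot: [-2.346, -2.087, -0.004]
wrist_force: [2.1, 8.1, 3.8]
grip_width: 0.0
gripper_force: 4.2
```

```bash
python3 -c "
from h import *
where('d');bolt();where('d')"
```

```text
t 13.8 d [  0.3 102.   99.9] F [2.1 8.1 3.8] q6 1.28
bolt scene [(0.36, 0.002), (0.37, 0.001), (0.38, 0.006), (0.39, 0.004)]
t 13.85 d [  0.3 101.9  99.9] F [1.7 8.  3.5] q6 1.28
```

Emit:
drive_tool:
  targets:
    - [0, 0, 0, -1, 0, 0, 0]
    - [0, 0, 0, -2, 0, 0, 0]
    - [0, 0, 0, -2, 0, 0, 0]

```text
t: 14.1
tool_pos: [0.4996, -0.0751, 0.0999]
tcp_rot: [-2.343, -2.088, -0.007]
wrist_force: [3.8, 17.3, 5.4]
grip_width: 0.001
gripper_force: 8.8
```

```bash
python3 -c "
from h import *
where('d');bolt();collar()"
```

```text
t 14.1 d [  0.3 101.8  99.9] F [ 3.8 17.3  5.4] q6 1.27
bolt scene [(0.37, 0.001), (0.38, 0.003), (0.41, 0.006), (0.42, 0.004)]
scene a [(0.54, 2.12), (0.6, 2.1), (0.62, 2.08)]
scene b [(0.12, 2.06), (0.12, 2.12), (0.12, 2.14)]
scene c [(0.33, 2.22), (0.33, 2.24), (0.34, 2.18)]
top a [(0.0, 2.24), (0.0, 2.26), (0.0, 2.28)]
top b [(0.0, 2.24), (0.0, 2.26), (0.0, 2.28)]
top c [(0.0, 2.24), (0.0, 2.26), (0.0, 2.28)]
```

The force rises against a hard stop and the reading matches the starting one, so the bolt is home. Now the lever, from behind.

Emit:
drive_tool:
  targets:
    - [0, 0, 0, 8, 0, 0, 0]
    - [0, 0, 0, 15, 0, 0, 0]
    - [0, 0, 0, 15, 0, -40, 0]
    - [0, 0, 0, 15, 0, -80, 0]
    - [0, 0, 0, 15, 0, -80, 0]

```text
t: 14.67
tool_pos: [0.5035, -0.0639, 0.187]
tcp_rot: [2.341, 2.082, 0.005]
wrist_force: [2.5, -0.1, 0.7]
grip_width: 0.001
gripper_force: 0.0
```

```bash
python3 -c "
from h import *
where('d');bolt();knob();rows('q',[(-60,0,180,1.571),(-60,0,92,1.571)])"
```

```text
t 14.67 d [  2.8 113.3 187. ] F [ 2.5 -0.1  0.7] q6 1.3
bolt scene [(0.41, 0.002), (0.41, 0.008), (0.41, 0.01), (0.42, 0.004)]
lever [(np.float64(0.64), np.float64(-0.03)), (np.float64(0.64), np.float64(-0.02)), (np.float64(0.65), np.float64(-0.07)), (np.float64(0.68), np.float64(-0.04))]
[0.003, 0.002, 0.14] [271.1, -98.0, 0.8]
[0.003, 0.002, 0.14] [271.2, -98.3, 88.8]
```

Emit:
drive_tool:
  targets:
    - [0, 0, 0.14, 271, -98, 0, 0]
    - [0, 0, 0.14, 271, -98, 0, 0]
    - [0, 0, 0.14, 271, -98, 0, 0]
    - [0, 0, 0.14, 271, -98, 0, 0]
    - [0, 0, 0.14, 271, -98, 0, 0]
    - [0, 0, 0.14, 271, -98, 0, 0]
    - [0, 0, 0.14, 271, -98, 0, 0]
    - [0, 0, 0.14, 271, -98, 0, 0]
    - [0, 0, 0.14, 271, -98, 40, 0]
    - [0, 0, 0.14, 271, -98, 75, 0]
    - [0, 0, 0.14, 271, -98, 87, 0]
    - [0, 0, 0.14, 271, -98, 87, 0]

```text
t: 15.77
tool_pos: [0.4322, 0.2169, 0.0885]
tcp_rot: [-2.486, -1.917, 0.011]
wrist_force: [-0.4, -0.3, -0.2]
grip_width: -0.008
gripper_force: 0.0
```

```bash
python3 -c "
from h import *
manip.capture('top');where('q');rows('q',[(5,0,92,1.571)]);knob()"
```

```text
t 15.82 q [-62.4  -0.7  91.4] F [-0.   0.1  0.4] q6 2.02
[-0.003, 0.002, 0.0] [0.7, 67.4, -0.9]
lever [(np.float64(0.57), np.float64(-0.05)), (np.float64(0.57), np.float64(-0.04)), (np.float64(0.59), np.float64(-0.08)), (np.float64(0.59), np.float64(-0.07))]
```

Emit:
drive_tool:
  targets:
    - [0, 0, 0, 0, 12, 0, 0]
    - [0, 0, 0, 0, 22, 0, 0]
    - [0, 0, 0, 0, 30, 0, 0]
    - [0, 0, 0, 0, 38, 0, 0]
    - [0, 0, 0, 0, 46, 0, 0]
    - [0, 0, 0, 0, 53, 0, 0]
    - [0, 0, 0, 0, 60, 0, 0]
    - [0, 0, 0, 0, 65, 0, 0]
    - [0, 0, 0, 0, 65, 0, 0]
    - [0, 0, 0, 0, 65, 0, 0]

```text
t: 16.7
tool_pos: [0.4986, 0.2009, 0.0925]
tcp_rot: [2.488, 1.918, -0.0]
wrist_force: [-0.4, 0.1, -0.8]
grip_width: 0.002
gripper_force: 0.0
```

```bash
python3 -c "
from h import *
where('q');knob()"
```

```text
t 16.7 q [ 4.4  0.  92.5] F [-0.4  0.1 -0.8] q6 1.97
lever [(np.float64(0.37), np.float64(0.39)), (np.float64(0.38), np.float64(0.31)), (np.float64(0.38), np.float64(0.32)), (np.float64(0.38), np.float64(0.35))]
```

Emit:
drive_tool:
  targets:
    - [0, 0, 0, 0, -20, 0, 0]
    - [0, 0, 0, 0, -50, 0, 0]
    - [0, 0, 0, 0, -60, -40, 0]
    - [0, 0, 0, 0, -60, -80, 0]
    - [0, 0, 0, 0, -60, -100, 0]
    - [0, 0, 0, 0, -60, -100, 0]
    - [0, 0, 0, 0, -60, -100, 0]

```text
t: 17.33
tool_pos: [0.4411, 0.2166, 0.1944]
tcp_rot: [2.486, 1.917, 0.005]
wrist_force: [0.6, 0.6, -0.7]
grip_width: 0.001
gripper_force: 0.0
```

```bash
python3 -c "
from h import *
where('q');knob();bolt();collar()
c=manip.capture('scene')['img'][:,:,::-1];t=manip.capture('top')['img'][:,:,::-1]
cv2.imwrite('pics/g.png',np.hstack([cv2.resize(c[160:298,198:336],(552,552),interpolation=2),cv2.resize(t[155:245,165:205],(245,552),interpolation=2)]))"
```

```text
t 17.33 q [-55.2   0.6 194.4] F [ 0.6  0.6 -0.7] q6 2.02
lever [(np.float64(0.68), np.float64(0.38)), (np.float64(0.69), np.float64(0.36)), (np.float64(0.69), np.float64(0.37)), (np.float64(0.69), np.float64(0.39))]
bolt scene [(0.44, -0.003), (0.44, 0.001), (0.44, 0.002), (0.46, 0.004)]
scene a [(0.61, 2.12), (0.65, 2.08), (0.68, 2.1)]
scene b [(0.18, 2.06), (0.18, 2.12), (0.18, 2.14)]
scene c [(0.38, 2.08), (0.38, 2.16), (0.38, 2.18)]
top a [(0.14, 2.02), (0.14, 2.04), (0.14, 2.1)]
top b [(0.02, 2.12), (0.02, 2.14), (0.02, 2.16)]
top c [(0.2, 2.06), (0.2, 2.1), (0.2, 2.12)]
```

View pics/g.png

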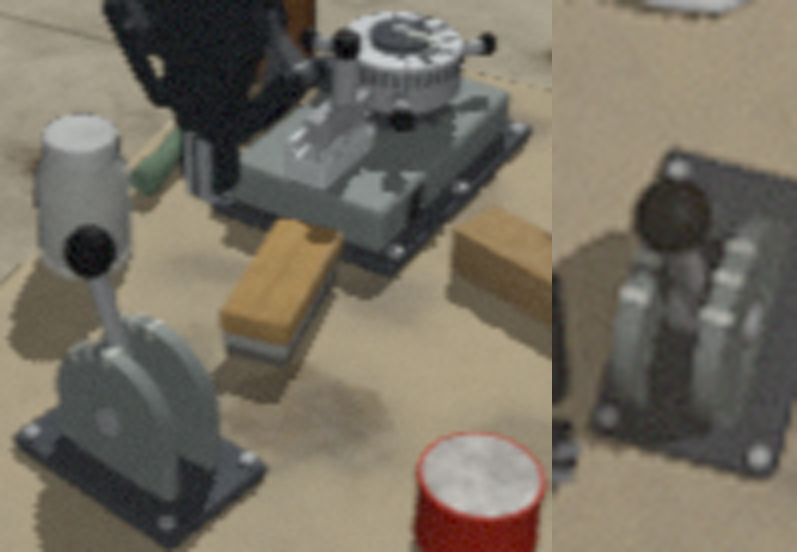

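The picture shows the collar clicked in, the bolt home, the jar and brush untouched, and the knob at scene (220.1,222.4) and top (184.6,190.0). One precise check of the lever angle.

```bash
cat > chk.py <<'E'
from fit import *
k2=[("top",np.array([184.6,190.05])),("scene",np.array([220.1,222.4]))]
def rr(o):
    r=list(rq(o[:4]));kk=lambda a:(.095*np.sin(a),0,.045+.095*np.cos(a))
    for n,u in k2:r+=list(proj(n,world(o,kk(o[4])))-u)
    return np.array(r)
g=least_squares(rr,[.49,.2,-.26,.6,.35],loss="soft_l1");print(g.x.round(3),rr(g.x)[-8:].round(2))
for n,u in k2:
    print(n,[(a,np.round(proj(n,world(g.x,(.095*np.sin(a),0,.045+.095*np.cos(a))))-u,1).tolist()) for a in(.3,.35,.4)])
E
python3 chk.py | tail -3
```

```text
[ 0.494  0.202 -0.259  0.668  0.363] [-0.07  0.17 -0.18  0.21 -0.32 -0.15  0.03  0.12]
top [(0.3, [-1.2, 2.1]), (0.35, [-0.5, 0.3]), (0.4, [0.2, -1.5])]
scene [(0.3, [1.8, 0.4]), (0.35, [0.4, 0.2]), (0.4, [-1.0, 0.0])]
```

The lever is at 0.36, within tolerance, and nothing is touching. Handing in.

```bash
python3 -c "
from rig import manip
print(manip.sign_off())"
```

```text
the job is handed in; nothing more can be done
None
```

I handed the job in at about 17.5 s. By camera measurement the collar is clicked in at 5 (about 2.09 rad), the bolt is fully home, and the lever is at slow (about 0.36 rad). The jar and block brush look unmoved, and no verdict came back from the judge.

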